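# Lid the turned jars with their star-edged lids

## Robot

A 7-joint arm with a two-finger parallel gripper is mounted at the origin on the work surface. World frame = base frame: x ahead of the robot, y to its left, z up, the work surface at z = 0. Lengths are in m, angles in rad, forces in N, time in s.
With the tool pointing down it reaches from about 0.425 to 0.825 m from the base axis. Payload 3.6 kg.
Tool frame: the origin (TCP) lies where the fingers leave the gripper's body, on its centre line; the fingertips stand 73 mm ahead of it and the grasp point (between the pads) lies 54 mm ahead of it; z points along the fingers, y is the line along which they close (so a half turn about z gives the same grasp; the last joint's range is limited). The gripper opens to 85 mm and grips with 20 to 120 N. Pads are 22 mm wide; open, the fingers measure 114 mm over their backs; the gripper's body (76 mm by 85 mm) begins 54 mm behind the grasp point. The pads swing forward as they close: fully open they stand 13 mm farther back than shut.
Start: joints at [1.236, 0.615, -0.013, 1.423, 0.008, 1.103, -0.04], TCP at [0.198, -0.619, 0.304] pointing down, gripper open.
Joint ranges: [-3.12, 3.12], [-0.3, 2.06], [-1.34, 1.32], [0.26, 2.42], [-1.36, 4.5], [0.01, 1.98], [-2.84, 2.84]. Speed limits (rad/s): [2.79, 2.79, 3.14, 3.14, 3.14, 3.14, 3.14].

## Interface

Orientations are given as a unit quaternion [x, y, z, w].
In Python, from station import arm, snapshot, camera_info, ticket gives the robot as it stands. Calls block until the motion is done:
- arm.movep(position, orientation): joint-space move of the TCP to a pose.
- arm.line_to(position, velocity=0.15, ori=None): straight line of the TCP; ori=None keeps the orientation; velocity is the mean speed in m/s.
- arm.move_j(angles): joint-space move.
- arm.move_gripper(opening, effort=None): opening from 0.0 (shut) to 1.0 (fully open); effort is the grip in N (None keeps the last); returns when the fingers have stopped.
- arm.pause(seconds).
- arm.ik(position, orientation): joint angles nearest the present ones, or None.
- snapshot(name): name is "scene" or "top"; returns the picture (420x560x3 uint8, blue, green, red); there is no depth.
- camera_info(name): a dict with "fx", "fy", "cx", "cy" (pixels), "dist_coeffs" ([k1, k2, p1, p2, k3] as OpenCV has them; the pictures are not rectified), "R" (3x3) and "t" (3): a world point X has camera coordinates R X + t. Camera axes: x right, y down, z forward; pixel columns grow to the right and rows downward; lengths in m; the calibration is good to about 2 mm. A picture is of the moment at which its call begins. camera_info takes no time and is no camera call.
A pose or a line that the arm cannot do raises arm.MotionError and nothing moves.
- ticket.finish_job(): hands the job in; it is judged then, once.
Readings, each from a call of its own:
- arm.read_time(): time.
- arm.read_joint_positions(): joint angles.
- arm.read_dq(): joint speeds.
- arm.read_effort(): joint torques, N m.
- arm.read_tool_pos(): TCP position.
- arm.read_eef_rot(): TCP orientation.
- arm.read_ft_force(): force on the tool from outside, world axes, zero at the start.
- arm.read_wrist_torque(): the same for the moment, N m.
- arm.read_opening(): opening from 0.0 (shut) to 1.0 (fully open).
- arm.read_finger_force(): force on a finger pad.
Only numpy, scipy, OpenCV 4.12 (cv2) and the standard library are available. Lean on these libraries where they do the work, as an engineer would, in place of code of your own. Each camera call takes 0.05 s, during which the arm holds its last target. There are 200 camera calls.

## Task

Put the three star-edged lids on the three open turned jars, the large lid on the large jar, the medium on the medium and the small on the small, each lying flat and well centred on its rim with the jar upright. Leave the two plain round lids, the glue bottle and the chisel where they are.

Things in the scene. Friction and masses are not known exactly. Their poses are not given: they have to be found in the camera images.
- star_large: the large star lid: a light-wood disc 10 mm thick with twelve pointed teeth around its edge, 130 mm across the points, 112 mm across the valleys, with a darker carved star on top, about 85 g. In the middle of its top stands a turned upright grip, 22 mm in diameter, from z = 10 to z = 40 mm, the place to take it. Origin at the centre of the underside, z up; it starts flat on the bench with any yaw.
- star_medium: the medium star lid: a light-wood disc 10 mm thick with twelve pointed teeth around its edge, 104 mm across the points, 90 mm across the valleys, with a darker carved star on top, about 55 g. In the middle of its top stands a turned upright grip, 22 mm in diameter, from z = 10 to z = 40 mm, the place to take it. Origin at the centre of the underside, z up; it starts flat on the bench with any yaw.
- star_small: the small star lid: a light-wood disc 10 mm thick with twelve pointed teeth around its edge, 78 mm across the points, 66 mm across the valleys, with a darker carved star on top, about 32 g. In the middle of its top stands a turned upright grip, 22 mm in diameter, from z = 10 to z = 40 mm, the place to take it. Origin at the centre of the underside, z up; it starts flat on the bench with any yaw.
- jar_large: the large jar: open turned dark-wood pot, standing upright and loose, outer diameter 110 mm, mouth 96 mm (wall 7 mm), flat rim 56 mm high, about 260 g. Origin at the centre of the underside, z up. The star lid that belongs to it lies flat on the rim, overhanging a little all round, so the lid's underside is then 56 mm above the jar's origin.
- jar_medium: the medium jar: open turned dark-wood pot, standing upright and loose, outer diameter 86 mm, mouth 72 mm (wall 7 mm), flat rim 46 mm high, about 160 g. Origin at the centre of the underside, z up. The star lid that belongs to it lies flat on the rim, overhanging a little all round, so the lid's underside is then 46 mm above the jar's origin.
- jar_small: the small jar: open turned dark-wood pot, standing upright and loose, outer diameter 62 mm, mouth 48 mm (wall 7 mm), flat rim 36 mm high, about 80 g. Origin at the centre of the underside, z up. The star lid that belongs to it lies flat on the rim, overhanging a little all round, so the lid's underside is then 36 mm above the jar's origin.
- round_large: the larger plain round lid, to be left alone: a smooth-edged light-wood disc 10 mm thick and 116 mm across, about 75 g. In the middle of its top stands a turned upright grip, 22 mm in diameter, from z = 10 to z = 40 mm. Origin at the centre of the underside, z up; it starts flat on the bench with any yaw.
- round_small: the smaller plain round lid, to be left alone: a smooth-edged light-wood disc 10 mm thick and 90 mm across, about 48 g. In the middle of its top stands a turned upright grip, 22 mm in diameter, from z = 10 to z = 40 mm. Origin at the centre of the underside, z up; it starts flat on the bench with any yaw.
- glue: bystander: upright yellow glue bottle, 60 mm in diameter, 150 mm tall, at the left end of the work; origin at the centre of its underside.
- chisel: bystander: carving chisel lying flat at the right end of the work, 225 mm long, up to 24 mm wide and 22 mm high, wooden handle towards its -x, steel blade along its +x; origin on the bench near the ferrule.
Not all that is in view belongs to the job. What is shaped like the star_small but red is not meant. Leave any blue look-alike of the jar_large alone.

How it is judged:
By the outcome, as a careful person would: the job done as asked, in the order asked, and still so for the second after the job is handed in, with the robot touching nothing.
It also fails if it takes over 93 s, if anything falls off the work surface, if the arm or the gripper's body presses on something with over 40 N, if the wrist force passes 120 N, or if a joint passes its speed limit or range.

## Working session

There is one attempt and no reset: what is moved stays moved. The work goes in short steps, each a Python script; the robot and the scene stay as the last script left them, time stands still between calls to the robot, and variables do not carry over. Pictures are saved under pics/ and viewed, at most 14 in all, crops included, and the job is handed in when it is done.

```bash
ls; mkdir -p pics; python3 - <<'E'
from station import arm, snapshot, camera_info
import cv2
for n in("scene","top"):
    cv2.imwrite(f"pics/{n}0.png",snapshot(n)); c=camera_info(n); print(c)
print(arm.read_time(),arm.read_eef_rot(),arm.read_tool_pos())
E
```

```text
pics
{'fx': 379.5293423655738, 'fy': 379.5293423655738, 'cx': 287.7760662579426, 'cy': 211.42873663572146, 'dist_coeffs': array([-0.08732328,  0.        ,  0.        ,  0.        ,  0.        ]), 'R': array([[ 0.04064082,  0.99908878, -0.0130361 ],
       [ 0.55052251, -0.03327816, -0.83415678],
       [-0.83383049,  0.02672415, -0.55137332]]), 't': array([-0.01374017, -0.2765628 ,  1.57380767])}
{'fx': 531.881505123179, 'fy': 531.881505123179, 'cx': 285.0362625729226, 'cy': 210.68059089907607, 'dist_coeffs': array([-0.16004078,  0.        ,  0.        ,  0.        ,  0.        ]), 'R': array([[ 0.07291194, -0.99732436, -0.00528785],
       [-0.97266483, -0.0699351 , -0.22143219],
       [ 0.22046991,  0.02128836, -0.97516144]]), 't': array([-0.03111255,  0.55877047,  1.51375649])}
0.1 [ 9.88096981e-01  1.53827788e-01 -2.10119455e-04 -1.15023399e-03] [ 0.19739523 -0.61875207  0.30284753]
```

View pics/top0.png

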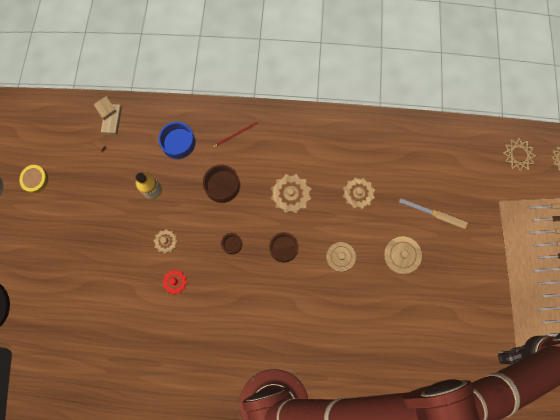

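View pics/scene0.png

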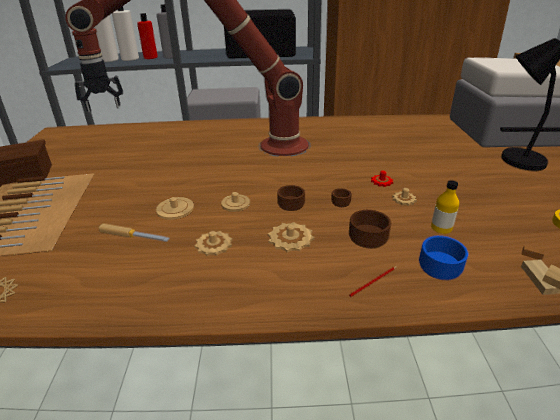

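Candidates in the top view:
- **Star lids:** large (291,193), medium (359,193), small (165,241). Lookalikes are the red star (175,282), the ornaments (519,154), and the round lids (341,256) and (403,255).
- **Jars:** large (221,183), with the blue lookalike at (177,140); medium (284,247); small (231,243).

I choose the light-wood star lids and the dark jars, and will check them in a close crop with circle fits.

```bash
cat > h.py <<'E'
import numpy as np, cv2
from station import arm, snapshot, camera_info, ticket
def proj(n,X):
    c=camera_info(n);K=np.array([[c['fx'],0,c['cx']],[0,c['fy'],c['cy']],[0,0,1]])
    return cv2.projectPoints(np.float64(X).reshape(-1,3),cv2.Rodrigues(c['R'])[0],c['t'],K,c['dist_coeffs'])[0][:,0]
def back(n,uv,z):
    c=camera_info(n);K=np.array([[c['fx'],0,c['cx']],[0,c['fy'],c['cy']],[0,0,1]])
    p=cv2.undistortPoints(np.float64(uv).reshape(-1,1,2),K,c['dist_coeffs'])[:,0]
    d=np.c_[p,np.ones(len(p))]@c['R']; o=-c['R'].T@c['t']
    return (o+d*((z-o[2])/d[:,2])[:,None])[:,:2]
def circ(c,z,r,n=48):
    a=np.linspace(0,2*np.pi,n); return np.c_[c[0]+r*np.cos(a),c[1]+r*np.sin(a),np.full(n,z)]
def draw(n,im,objs,x0,y0,w,h,s):
    out=cv2.resize(im[y0:y0+h,x0:x0+w],None,fx=s,fy=s,interpolation=cv2.INTER_CUBIC)
    for c,z,r in objs:
        q=(proj(n,circ(c,z,r))-[x0,y0]+.5)*s
        cv2.polylines(out,[np.int32(q*16)],True,(255,255,0),1,cv2.LINE_AA,4)
    return out
E
python3 - <<'E'
from h import *
px=dict(sl=(291,193,.01,.0605),sm=(359,193,.01,.0485),ss=(165,241,.01,.036),jl=(221,183,.056,.055),jm=(284,247,.046,.043),js=(231.5,243,.036,.031))
im=snapshot("top"); O=[]
for k,(u,v,z,r) in px.items():
    c=back("top",(u,v),z)[0]; print(k,c.round(4),np.hypot(*c).round(3)); O.append((c,z,r))
cv2.imwrite("pics/c1.png",draw("top",im,O,145,155,240,145,3.3))
E
```

```text
sl [ 0.6286 -0.0038] 0.629
sm [ 0.6439 -0.2138] 0.678
ss [0.4504 0.3695] 0.583
jl [0.6327 0.2088] 0.666
jm [0.4534 0.0048] 0.453
js [0.4555 0.162 ] 0.483
```

View pics/c1.png

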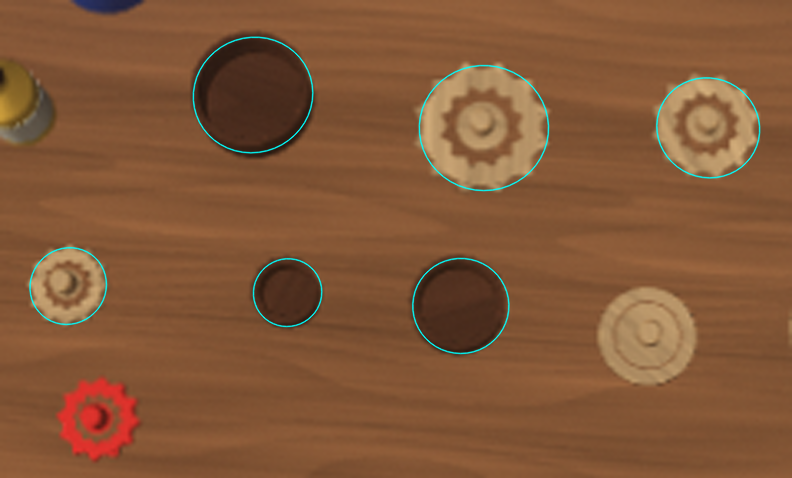

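The crop confirms the choice: toothed wooden lids with carved stars, and dark jars whose circles fit to about 1 px. Next I'll refine the centres from silhouettes and pick the large lid.

```bash
cat >> h.py <<'E'
INIT=dict(sl=((.6286,-.0038),.01,.0605),sm=((.6439,-.2138),.01,.0485),ss=((.4504,.3695),.01,.036),
 jl=((.6327,.2088),.056,.055),jm=((.4534,.0048),.046,.043),js=((.4555,.162),.036,.031))
def refine(im,k):
    c,z,r=INIT[k]; c=np.array(c)
    g=cv2.cvtColor(im,cv2.COLOR_BGR2GRAY); sil=lambda c,r:cv2.convexHull(np.float32(proj("top",np.r_[circ(c,0,r),circ(c,z,r)])))
    R=np.zeros_like(g); cv2.fillPoly(R,[np.int32(sil(c,r+.018))],255)
    t,_=cv2.threshold(g[R>0].reshape(-1,1),0,255,cv2.THRESH_OTSU)
    m=((g>t) if k[0]=='s' else (g<=t))&(R>0)
    n,l,st,ce=cv2.connectedComponentsWithStats(m.astype(np.uint8)); m=(l==1+np.argmax(st[1:,4])).astype(np.uint8)
    cn=max(cv2.findContours(m,cv2.RETR_EXTERNAL,cv2.CHAIN_APPROX_NONE)[0],key=cv2.contourArea)
    M=cv2.moments(cn); q=np.array([M['m10'],M['m01']])/M['m00']
    for _ in range(3):
        h=cv2.moments(sil(c,r)); p=np.array([h['m10'],h['m01']])/h['m00']
        c=c+back("top",q,z)[0]-back("top",p,z)[0]
    return c,M['m00']/h['m00']
Q=[.5**.5,.5**.5,0,0]   # down, closing along world x
G=.087                  # TCP above the lid's underside when gripped
def pick(c):
    arm.move_gripper(.6,effort=40)
    arm.movep([*c,.2],Q); arm.line_to([*c,G],.12)
    print("at",arm.read_tool_pos().round(4),arm.read_ft_force().round(1))
    arm.move_gripper(0.,effort=40); print("open",arm.read_opening(),arm.read_finger_force())
    arm.line_to([*c,.25],.2); print(arm.read_opening(),arm.read_time())
def place(c,h):
    arm.movep([*c,.25],Q); arm.line_to([*c,h+G+.015],.2); arm.line_to([*c,h+G+.001],.03)
    print("at",arm.read_tool_pos().round(4),arm.read_ft_force().round(1))
def release(c):
    arm.move_gripper(.6); p=arm.read_tool_pos(); arm.line_to([*c,.25],.15); print(arm.read_time())
E
python3 - <<'E'
from h import *
im=snapshot("top"); C={}
for k in INIT:
    c,a=refine(im,k); print(k,c.round(4),(c-INIT[k][0]).round(4),round(a,2)); C[k]=c.tolist()
import json; json.dump(C,open("C.json","w"))
O=[(C[k],INIT[k][1],INIT[k][2]) for k in C]
cv2.imwrite("pics/c2.png",draw("top",im,O,145,155,240,145,3.3))
for p in C.values(): print(arm.ik([*p,.15],Q) is not None, end=' ')
E
```

```text
sl [ 0.6303 -0.0021] [0.0017 0.0017] 0.88
sm [ 0.6469 -0.2125] [0.003  0.0013] 0.85
ss [0.4519 0.3712] [0.0015 0.0017] 0.79
jl [0.6383 0.2119] [0.0056 0.0031] 0.93
jm [0.4562 0.007 ] [0.0028 0.0022] 0.92
js [0.4571 0.1642] [0.0016 0.0022] 0.9
True True True True True True
```

View pics/c2.png

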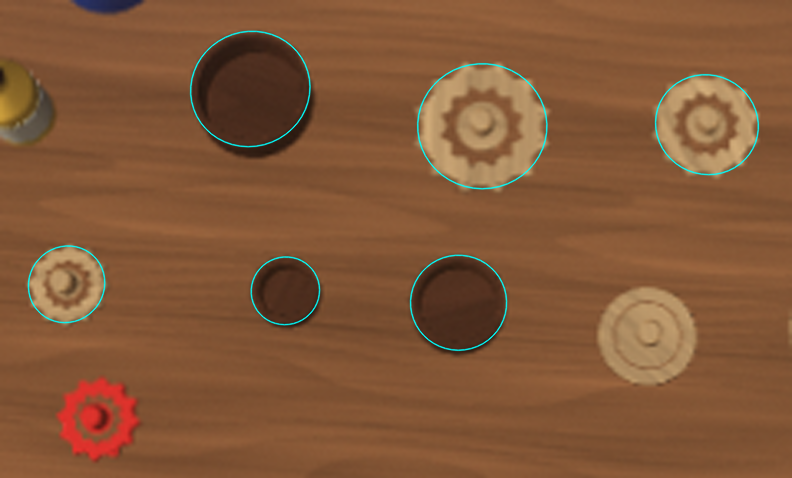

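The refined lid circles now match the teeth well. The rim position of the large jar is still ambiguous, so I'll check it with rim and mouth circles in an enlarged crop.

```bash
python3 - <<'E'
from h import *; import json
C=json.load(open("C.json")); im=cv2.convertScaleAbs(snapshot("top"),alpha=1.8,beta=10)
t=[]
for k in("jl","jm","js"):
    c,z,r=C[k],INIT[k][1],INIT[k][2]
    u,v=proj("top",[[*c,z]])[0].astype(int)
    for O in([],[(c,z,r),(c,z,r-.007),(c,0,r)]): t.append(draw("top",im,O,u-24,v-24,48,48,5.5))
cv2.imwrite("pics/c3.png",np.vstack([np.hstack(t[0::2]),np.hstack(t[1::2])]))
E
```

```text
(no output)
```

View pics/c3.png

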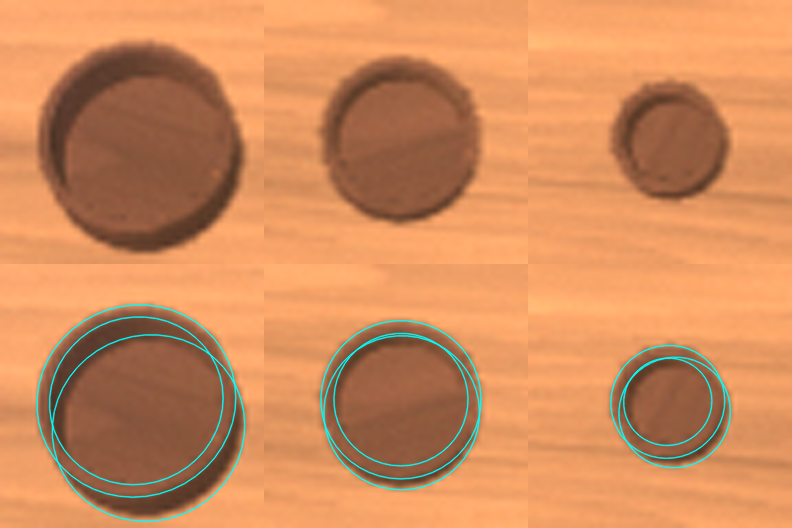

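In the crop the rim and mouth circles lie on the jars' rims, with the large jar near (221,180). The estimates are good to about 1–2 mm, so I'll pick the large lid and place it.

```bash
python3 - <<'E'
from h import *; import json
C=json.load(open("C.json"))
pick(C["sl"])
E
```

```text
at [ 0.6309 -0.002   0.0879] [ 0.6 -0.1  0. ]
open 0.23727539390928715 39.26825523376465
0.2425258102438811 5.8
```

```bash
python3 - <<'E'
from h import *; import json
C=json.load(open("C.json"))
place(C["jl"],.056); arm.pause(.2); print(arm.read_ft_force().round(1))
cv2.imwrite("pics/s1.png",draw("scene",snapshot("scene"),[],280,120,200,150,4))
E
```

```text
at [0.6382 0.2119 0.144 ] [-1.1 -0.3 -0. ]
[-0.9 -0.3  1.2]
```

View pics/s1.png

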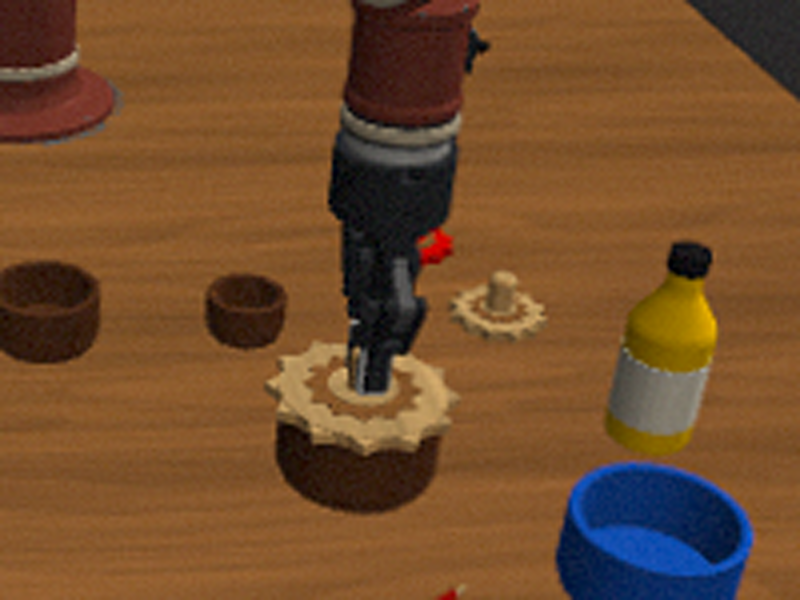

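The crop shows the large lid centred over its jar at (365,395), with a slight tilt to the right. It should settle flat on release. I'll release it and pick the medium lid.

```bash
python3 - <<'E'
from h import *; import json
C=json.load(open("C.json"))
z=arm.read_tool_pos()[2]; arm.line_to([*C["jl"],z-.0015],.01); print(arm.read_ft_force().round(1))
release(C["jl"]); pick(C["sm"])
cv2.imwrite("pics/s2.png",draw("scene",snapshot("scene"),[],330,170,110,85,5))
E
```

```text
[-2.3 -1.6  5.9]
9.7083
at [ 0.6476 -0.2125  0.088 ] [-0.3  0.8  0.5]
open 0.24164273339400333 39.46274399757385
0.23832317910811415 13.9333
```

View pics/s2.png

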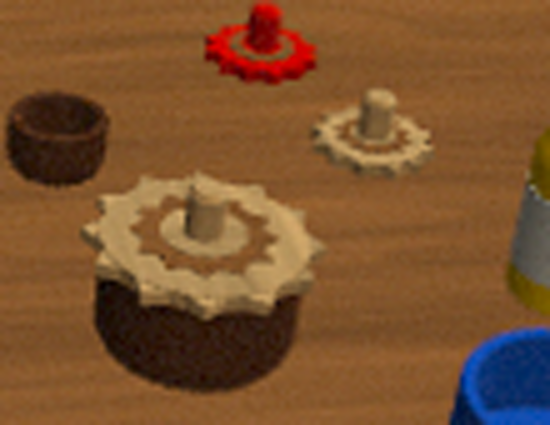

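The large lid lies flat on its jar at (205,240) in the crop. Next I'll place the medium lid and do the small one.

```bash
python3 - <<'E'
from h import *; import json
C=json.load(open("C.json"))
def put(c,h):
    place(c,h); z=arm.read_tool_pos()[2]; arm.line_to([*c,z-.0015],.01); print(arm.read_ft_force().round(1)); release(c)
put(C["jm"],.046); pick(C["ss"])
if .15<arm.read_opening()<.35: put(C["js"],.036)
arm.movep([.45,-.45,.3],Q); print(arm.read_time())
im=snapshot("top"); O=[(C["jl"],.066,.0605),(C["jm"],.056,.0485),(C["js"],.046,.036)]
cv2.imwrite("pics/t4.png",draw("top",im,O,145,155,240,145,3.3))
cv2.imwrite("pics/s4.png",draw("scene",snapshot("scene"),[],260,150,180,120,4))
E
```

```text
at [0.4562 0.0069 0.134 ] [-0.4 -0.2  0.5]
[-2.4 -0.4 15. ]
18.0083
at [0.4523 0.3717 0.0877] [-0.4  0.4 -0.3]
open 0.23883882416330615 39.27651286125183
0.24019928458470846 22.0333
at [0.457  0.1641 0.1239] [-0.6 -0.   0.3]
[-2.4 -0.5 11.5]
25.9083
28.1083
```

View pics/t4.png

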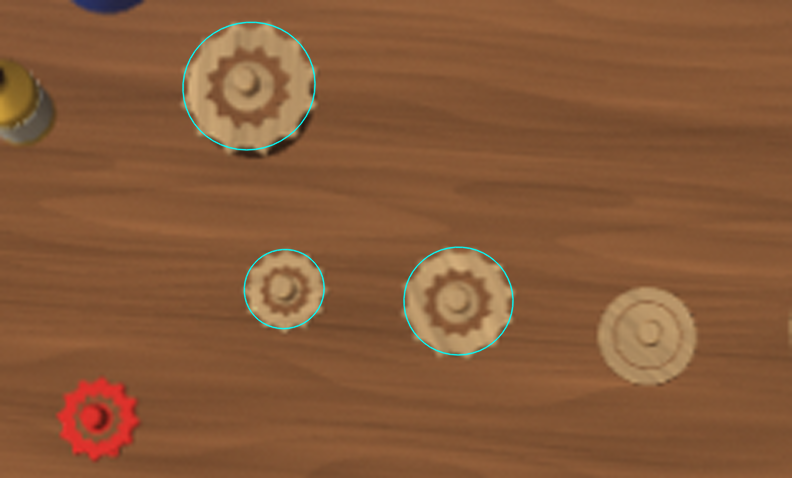

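View pics/s4.png

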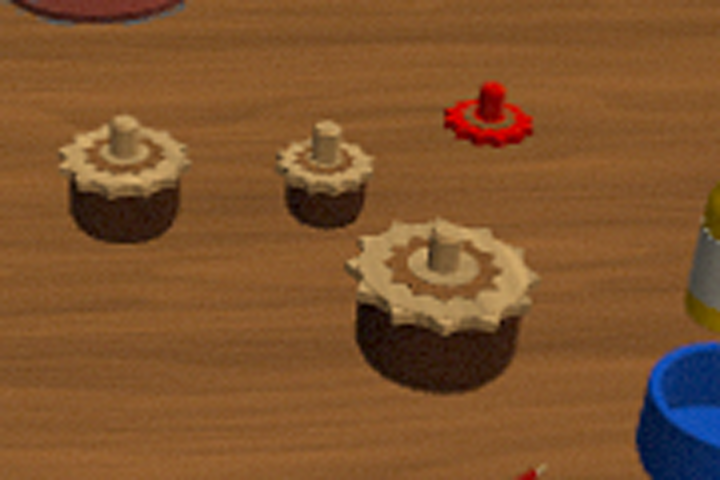

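All three lids lie flat. In the top crop they sit on the predicted circles at (249,86), (285,289) and (458,301), within about 2 mm of the jar centres. I'm handing the job in.

```bash
python3 -c "
from station import ticket; print(ticket.finish_job())"
```

```text
the job is handed in; nothing more can be done
None
```

The three star lids are on their matching jars, flat and centred to within about 2 mm in the last pictures; no other object was touched, and the job was handed in at about 28 s of the 93 s allowed.

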